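# Check the non-stick coating of a hob-top sandwich press with a coating gauge

### The arm

A 6-joint arm with a two-finger parallel gripper is mounted at the origin on a cart in front of the work surface, level with it; the furniture and walls round the work are solid. World frame = base frame: x ahead of the robot, y to its left, z up, the work surface at z = 0. Lengths are in m, angles in rad, forces in N, time in s.
With the tool pointing down it reaches from about 0.3 to 0.75 m from the base axis. Payload 8.5 kg.
Tool frame: the origin (TCP) lies midway between the tips of the shut fingers; the grasp point (between the pads) lies 19 mm behind it (ctrl.grip_point_offset is the distance from the TCP to the grasp point, in m); z points along the fingers, y is the line along which they close (so a half turn about z gives the same grasp; the last joint's range is limited). The gripper opens to 85 mm and grips with 20 to 120 N. Pads are 22 mm wide; open, the fingers measure 114 mm over their backs; the gripper's body (76 mm by 85 mm) begins 54 mm behind the grasp point. The pads swing forward as they close: fully open they stand 13 mm farther back than shut.
Start: joints at [0.91, 0.381, 1.297, -0, 1.464, -0.215], TCP at [0.237, 0.496, 0.231] pointing down, gripper open.
Joint ranges: [-3.11, 3.11], [-0.89, 2.33], [0.22, 2.48], [-1.42, 4.56], [0.17, 2.85], [-2.88, 2.88]. Speed limits (rad/s): [2.39, 2.39, 3.14, 3.14, 3.14, 3.14].

### API

Orientations are given as a rotation vector (axis times angle).
In Python, from cell import ctrl gives the robot as it stands. Calls block until the motion is done:
- ctrl.move_pose(position, orientation): joint-space move of the TCP to a pose.
- ctrl.servo_line(position, rotation=None, feed=0.15, guard=None): straight line of the TCP; rotation=None keeps the orientation; feed is the mean speed in m/s. With guard (N) it stops when the force on the tool has changed by that much, and returns True; else False.
- ctrl.movej(angles): joint-space move.
- ctrl.open_gripper() and ctrl.gripper_close(): open the fingers fully, or close them until they stop; the grip force is fixed at half the most.
- ctrl.sleep(seconds).
- ctrl.ik(position, orientation): joint angles nearest the present ones, or None.
- ctrl.sense(): the state.
- ctrl.read_camera(name): name is "scene" or "top"; returns a dict with "frame" (384x512x3 uint8, red, green, blue), "z_map" (384x512 float32, m along the optical axis (not along the pixel's ray), 0 where there is no reading), "fov_y" (degrees; the focal length in pixels is half the picture's height over the tangent of half this angle, whatever the lens; pixels are square), "cx", "cy" (the principal point, pixels), "D" ([k1, k2, p1, p2, k3] as OpenCV has them; the pictures are not rectified), "rvec" (rotation vector, rad) and "tvec" (3), from world to camera coordinates, as OpenCV has them. Camera axes: x right, y down, z forward; pixel columns grow to the right and rows downward; lengths in m; the calibration is good to about 2 mm. A picture is of the moment at which its call begins.
A pose or a line that the arm cannot do raises ctrl.PlanningError and nothing moves.
- ctrl.finish_job(): hands the job in; it is judged then, once.
Trained networks look in the newest picture that a camera, given by its name, has taken for a name from the list of things; names that differ only in an ending like _2 or _b are one class to them, and where a whole thing is asked for, a point or a joint stands for the part that bears it (a point fixed in the world has none). Each returns a list of dicts, best first, with "confidence" (0 to 1); they miss things now and then, are a little off and sometimes report something else, mostly with a low value. They report only what shows in the picture. A call takes as long as a camera call.
- ctrl.look_for(camera, thing): "point" ([column, row] in pixels, amid what is visible of it).
- ctrl.cut_out(camera, thing): "mask" (384x512 bool, what is visible of it) and "point" ([column, row] in pixels, amid what is visible of it).
- ctrl.pinpoint(camera, thing): "point" ([column, row] in pixels: a listed point, or the origin of a listed thing).
The state is a dict: "time": time; "qpos": joint angles; "joint_vel": joint speeds; "joint_torque": joint torques, N m; "tcp_pos": TCP position; "ee_rot": TCP orientation; "ft_force": force on the tool from outside, world axes, zero at the start; "torque": the same for the moment, N m; "grip_width": finger opening in m; "finger_force": force on a finger pad.
Only numpy, scipy, OpenCV 4.12 (cv2) and the standard library are available. Lean on these libraries where they do the work, as an engineer would, in place of code of your own. Each camera call takes 0.05 s, during which the arm holds its last target. There are 200 camera calls.

### The job

Check the non-stick coating of the open sandwich press with the pen-shaped coating gauge that lies in front of it: take a reading inside the yellow ring on the lid's plate, then lay the gauge home in its sloping stand and let go of it to change your grip, and then take readings inside the left ring and after that the right ring of the lower plate. For each reading press the gauge's sprung foot squarely and gently onto the plate until the foot has gone about halfway in, and hold it there for a second; the lid's plate floats and gives way a little before it resists. Finish with the gauge lying home in its stand, and do not shift the lid or the things standing around.

Things in the scene. Friction and masses are not known exactly. Their poses are not given: they have to be found in the camera images.
- gauge: grey pen-type coating gauge, 170 mm long, 0.12 to 0.19 kg, loose, at first lying on the board. Origin: centre of its 26 x 26 x 130 mm square handle, on the long axis. x runs along the axis to the tip: handle from -65 to +65 mm, black nose (15 mm thick) to +95, steel foot (8 mm thick) to +105 mm while it is out. z is up while it lies there; its roll in the stand does not matter
- gauge_foot (a joint): how far the gauge's sprung foot is pressed in, m: 0 = fully out, 0.008 = at its stop. It takes about 1.2 N to start it and 0.6 N more per mm (3.6 N at 4 mm, 6 N at the stop). A reading counts while it is between 0.0025 and 0.0075 and the gauge is within 8 degrees of square to the plate
- gauge_tip (a point): centre of the foot's end face (moves with the foot); axes as the gauge's
- press: red hob-top sandwich press with black coated plates, open, heavy, does not slide. Origin: centre of the pan's underside on the board; x points to the hinge at the back, z up. Pan 190 mm deep (x), 200 mm wide (y); its plate is at z = 18 mm, the 7 mm thick rim reaches 34 mm; loop handles left and right reach y = +-132 mm. Hinge axis along y at x = 104, z = 40 mm
- lid_edge (a point): middle of the lid's front edge, 188 mm from the hinge axis, now at the top: the open lid (188 mm wide) leans 10 to 18 degrees from upright towards the robot, over the back of the pan. Its bar handle is on the far side. The hinge is stiff: the lid stays unless pushed with over 15 N at the ring
- upper_ring (a point): centre of the yellow ring (20 mm inside, 28 mm outside) on the face of the lid's plate. z = normal into the lid, the way to push (forward, 10 to 18 degrees upward). The plate (158 mm along the lid, 164 mm wide) floats: pushed along z with 1 to 3 N it gives way 5 to 10 mm (unknown) to its stop and stays there; only then can the foot be pressed in far enough
- ring_left: yellow ring (20 mm inside, 28 mm outside) on the lower plate, the left one (+y of the press); origin at its centre on the plate's face; z up, normal to the plate
- ring_right: the same, the right one (-y of the press)
- stand: fixed stand of the gauge: dark base 110 x 85 x 11 mm (origin: centre of its underside) and a black open trough that rises at 45 degrees towards the stand's +x. The gauge lies in it tip down, its x along (-0.707, 0, -0.707) of the stand. Trough 30 mm wide inside, sides 16 mm high, then flared; it holds the lower 70 mm of the handle, the rear 60 mm stays free
- stand_seat (a point): where the gauge's origin lies when it is home in the stand: 65 mm up the trough from the end plate on which the front face of the handle then rests; axes as the stand's
- stand_nose (a point): where gauge_tip lies when the gauge is home; the nose hangs free through a notch of the end plate, 17 mm wide and open at the top
- hob_cover: fixed wooden board, 538 x 490 mm, laid over the hob; everything stands on it, its top is at height 0.055 m. Origin at the hob's top (height 0) under its centre
- pepper_mill: wooden pepper mill, 58 mm thick, 150 mm high, bystander; origin at the centre of its underside
- cup: beige cup, 59 mm wide, 84 mm with its handle, 56 mm high, bystander; origin near the centre of its underside
- spice_jar: glass spice jar with a light grey lid, 44 mm thick, 109 mm high, bystander; origin at the centre of its underside

How it is judged:
On the way, in this order (a step that is already met when the one before it is completed fails the run):
1. the foot is pressed in 2.5 to 7.5 mm inside the ring on the lid's plate, squarely (value of joint gauge_foot between 0.0025 and 0.0075 m and distance between gauge_tip and upper_ring below 0.007 m and angle between the x axis of gauge and the z axis of upper_ring, either way round below 0.15 rad), for 0.6 s.
2. the gauge lies home in its stand, let go (distance between gauge and stand_seat below 0.012 m and distance between gauge_tip and stand_nose below 0.012 m and contact force between the fingers and gauge below 0.1 N and linear speed of gauge below 0.02 m/s), for 0.3 s.
3. the foot is pressed in 2.5 to 7.5 mm inside the left ring of the lower plate, squarely (value of joint gauge_foot between 0.0025 and 0.0075 m and distance between gauge_tip and ring_left below 0.007 m and angle between the x axis of gauge and the z axis of ring_left, either way round below 0.15 rad), for 0.6 s.
4. the foot is pressed in 2.5 to 7.5 mm inside the right ring of the lower plate, squarely (value of joint gauge_foot between 0.0025 and 0.0075 m and distance between gauge_tip and ring_right below 0.007 m and angle between the x axis of gauge and the z axis of ring_right, either way round below 0.15 rad), for 0.6 s.
At the end, for the whole second after the job is handed in: the gauge lies home in its stand, at rest and let go: its origin and its tip within 12 mm of stand_seat and stand_nose; the lid's edge within 20 mm of where it was (all of step 2 and distance of lid_edge from where it was at the start of the episode below 0.02 m); the robot touches nothing.
It fails at once if the gauge is driven against the press with more than 15 N (contact force between gauge and press above 15 N).
It fails at once if the lid is shifted (its edge by more than 20 mm) (distance of lid_edge from where it was at the start of the episode above 0.02 m).
It fails at once if the pepper mill is pushed more than 20 mm or tipped (distance of pepper_mill from where it was at the start of the episode above 0.02 m or angle between pepper_mill's own z axis and vertical above 0.3 rad).
It fails at once if the cup is pushed more than 20 mm or tipped (distance of cup from where it was at the start of the episode above 0.02 m or angle between cup's own z axis and vertical above 0.3 rad).
It fails at once if the spice jar is pushed more than 20 mm or tipped (distance of spice_jar from where it was at the start of the episode above 0.02 m or angle between spice_jar's own z axis and vertical above 0.3 rad).
It also fails if it takes over 72 s, if anything falls off the work surface, if the arm or the gripper's body presses on something with over 40 N, if the wrist force passes 120 N, or if a joint passes its speed limit or range.

## Working session

There is one attempt and no reset: what is moved stays moved. The work goes in short steps, each a Python script; the robot and the scene stay as the last script left them, time stands still between calls to the robot, and variables do not carry over. Pictures are saved under pics/ and viewed, at most 12 in all, crops included, and the job is handed in when it is done.

```bash
ls; mkdir -p pics
cat > h.py <<'E'
import numpy as np, cv2
from cell import ctrl
from scipy.spatial.transform import Rotation as R
class Cam:
    def __init__(s,name):
        d=ctrl.read_camera(name); s.n=name; s.d=d; s.im=d["frame"]; s.z=d["z_map"]
        f=s.im.shape[0]/2/np.tan(np.radians(d["fov_y"])/2)
        s.K=np.array([[f,0,d["cx"]],[0,f,d["cy"]],[0,0,1]]); s.D=np.array(d["D"],float)
        s.rv=np.array(d["rvec"],float); s.t=np.array(d["tvec"],float); s.R=cv2.Rodrigues(s.rv)[0]
        s.c=-s.R.T@s.t
    def ray(s,p):
        u=cv2.undistortPoints(np.array(p,float).reshape(-1,1,2),s.K,s.D).reshape(-1,2)
        return np.c_[u,np.ones(len(u))]   # camera rays with z=1
    def at(s,p,z):  # depth z -> world
        return (s.ray(p)*np.reshape(z,(-1,1))-s.t)@s.R
    def plane(s,p,n,d): # n.x=d
        w=s.ray(p)@s.R; n=np.array(n,float)
        return s.c+w*((d-s.c@n)/(w@n))[:,None]
    def pix(s,X): return cv2.projectPoints(np.array(X,float).reshape(-1,1,3),s.rv,s.t,s.K,s.D)[0].reshape(-1,2)
    def cloud(s,m):
        m=m&(s.z>0); v,u=np.nonzero(m); return s.at(np.c_[u,v],s.z[m])
    def save(s,f): cv2.imwrite(f,s.im[:,:,::-1])
def tri(c1,p1,c2,p2):
    a,b=c1.ray(p1)[0]@c1.R,c2.ray(p2)[0]@c2.R
    k=np.linalg.lstsq(np.c_[a,-b],c2.c-c1.c,rcond=None)[0]
    x,y=c1.c+k[0]*a,c2.c+k[1]*b
    return (x+y)/2,np.linalg.norm(x-y)
E
cat > a.py <<'E'
from h import *
np.set_printoptions(precision=4,suppress=True)
C={n:Cam(n) for n in("scene","top")}
for n,c in C.items(): c.save(f"pics/{n}0.png"); print(n,c.c,c.R[2])
for th in "gauge gauge_tip press lid_edge upper_ring ring_left ring_right stand stand_seat stand_nose pepper_mill cup spice_jar hob_cover".split():
    P={}
    for n,c in C.items():
        r=ctrl.pinpoint(n,th)
        if r:
            P[n]=r[0]["point"]; u,v=np.round(P[n]).astype(int)
            z=c.z[min(max(v,0),383),min(max(u,0),511)]
            print(th,n,[(np.round(q["point"],1),round(q["confidence"],2)) for q in r[:2]],c.at([P[n]],[z])[0])
    if len(P)==2: print("   TRI",*tri(C["scene"],[P["scene"]],C["top"],[P["top"]]))
E
python3 a.py; python3 -c "
import cv2,numpy as np
a=cv2.imread('pics/scene0.png');b=cv2.imread('pics/top0.png')
cv2.imwrite('pics/s0.png',cv2.resize(a,(800,600),interpolation=2));cv2.imwrite('pics/t0.png',cv2.resize(b,(800,600),interpolation=2))"
```

```text
pics
scene [ 0.1896 -0.3746  0.775 ] [ 0.4786  0.4565 -0.75  ]
top [0.3422 0.1171 1.24  ] [ 0.2248 -0.0719 -0.9717]
gauge scene [(array([174.4, 227.5]), 0.75)] [0.433  0.1049 0.0802]
gauge top [(array([317.6, 172.1]), 0.21)] [ 0.6087 -0.1437  0.1207]
   TRI [ 0.4488 -0.0727  0.3465] 0.20798849945191344
gauge_tip scene [(array([250.7, 207.1]), 0.29)] [0.5997 0.0223 0.0742]
gauge_tip top [(array([243.4, 266.2]), 0.68), (array([328.6, 230.3]), 0.66)] [0.4357 0.1219 0.0789]
   TRI [0.5031 0.0591 0.1145] 0.1879865464980359
press scene [(array([245. , 183.9]), 0.69)] [0.6482 0.0884 0.0689]
press top [(array([230.8, 185.7]), 0.79)] [0.6579 0.0878 0.0731]
   TRI [0.6559 0.0898 0.0644] 0.009537071808337357
lid_edge scene [(array([265.1, 101.5]), 0.92), (array([244.6, 182.9]), 0.26)] [0.723  0.0924 0.2799]
upper_ring scene [(array([262.9, 130.9]), 0.96)] [0.7199 0.0946 0.1955]
ring_left scene [(array([217.6, 188.2]), 0.47)] [0.5903 0.1288 0.0689]
ring_left top [(array([223.8, 213.1]), 0.5)] [0.5905 0.1291 0.0702]
   TRI [0.5908 0.1292 0.0683] 0.00033675037644482667
ring_right scene [(array([24
[... 993 characters left out ...]
 169.4]), 0.91)] [ 0.6054 -0.1405  0.1588]
   TRI [ 0.6237 -0.1599  0.063 ] 0.011636492900273859
cup scene [(array([349.6, 216.8]), 0.69)] [ 0.7262 -0.1731  0.0887]
cup top [(array([254.3, 205. ]), 0.2)] [0.5859 0.0427 0.0714]
   TRI [ 0.6575 -0.0663  0.0702] 0.25678962382915266
spice_jar scene [(array([327.7, 226.6]), 0.61)] [ 0.611  -0.1789  0.1713]
spice_jar top [(array([307.3, 150.4]), 0.52), (array([227.9, 185.4]), 0.16)] [0.4576 0.0287 0.8523]
   TRI [ 0.6871 -0.1474  0.0684] 0.008483572345904647
hob_cover scene [(array([244.5, 226. ]), 0.71)] [0.5601 0.0053 0.053 ]
hob_cover top [(array([256.1, 206. ]), 0.9)] [0.5811 0.039  0.0743]
   TRI [ 0.5943  0.0354 -0.0066] 0.007408017259721354
```

View pics/s0.png

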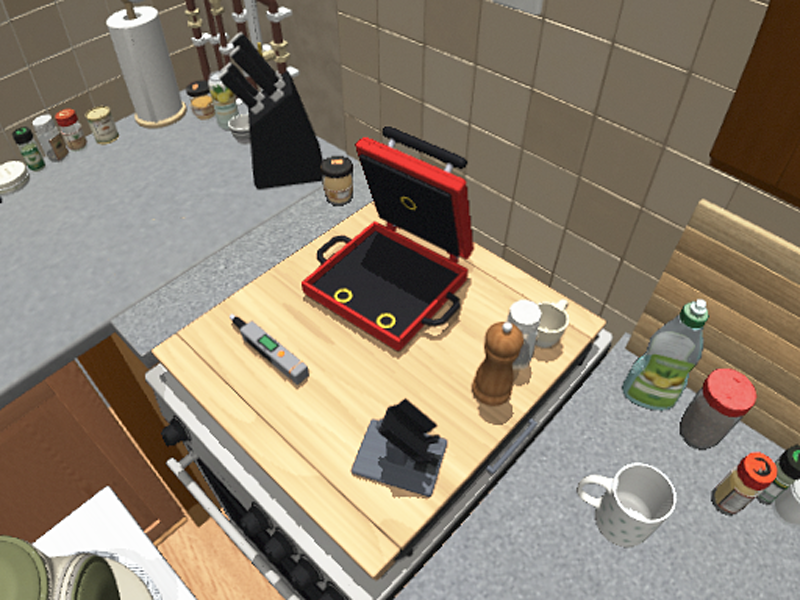

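View pics/t0.png

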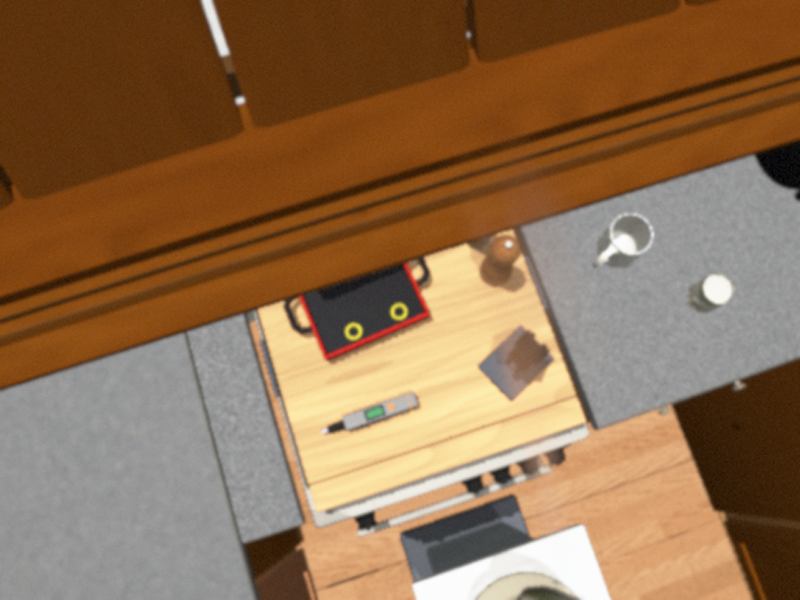

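The scene picture shows the gauge lying tip-left at about (150–195, 205–240) in 512-px coordinates. The stand is at (256, 290), the two lower rings are at (220,189) and (247,205), and the upper ring is at (261,130). Next I'll take geometric measurements from colour and depth.

```bash
cat > b.py <<'E'
from h import *
np.set_printoptions(precision=4,suppress=True)
C={n:Cam(n) for n in("scene","top")}
# yellow rings
for n,c in C.items():
    h=cv2.cvtColor(c.im,cv2.COLOR_RGB2HSV); m=cv2.inRange(h,(22,110,60),(38,255,255))
    k,l,s,ce=cv2.connectedComponentsWithStats(cv2.dilate(m,np.ones((3,3))))
    for i in range(1,k):
        mm=(l==i)&(m>0)
        if 8<mm.sum()<400 and 80<ce[i][1]<240 and 190<ce[i][0]<290:
            bx=s[i]; pc=[bx[0]+bx[2]/2-.5,bx[1]+bx[3]/2-.5]
            v,u=np.nonzero(mm); el=cv2.fitEllipse(cv2.convexHull(np.c_[u,v].astype(np.float32))) if mm.sum()>12 else None
            print(n,"yel",mm.sum(),ce[i],pc,el and np.round(el[0],2),"z=.073:",c.plane([pc],[0,0,1],.073)[0],np.median(c.cloud(mm),0))
c=C["scene"]
# lid plane
u0,v0=262,130
yy,xx=np.mgrid[:384,:512]; m=(abs(xx-262)<14)&(abs(yy-131)<12)
P=c.cloud(m); 
for _ in range(3):
    o=P.mean(0); n=np.linalg.svd(P-o)[2][2]; n*=np.sign(n[0]); r=(P-o)@n; P=P[abs(r)<2.5*r.std()+1e-4]
print("lid n",n,"elev",np.degrees(np.arcsin(n[2])),"yaw",np.degrees(np.arctan2(n[1],n[0])),"rms",r.std(),len(P),"ring:",c.plane([[262.9,130.9]],n,n@o)[0])
# masks
for th in("gauge","stand","pepper_mill","cup","spice_jar","press"):
    for nm,c in C.items():
        q=ctrl.cut_out(nm,th)
        if not q: continue
        q=q[0]; P=c.cloud(q["mask"]); 
        if len(P)<10: print(th,nm,q["confidence"],"few");continue
        lo,hi=np.percentile(P,[2,98],axis=0); print(th,nm,round(q["confidence"],2),q["mask"].sum(),q["point"],"lo",lo,"hi",hi)
        np.save(f"m_{th}_{nm}.npy",q["mask"])
        if th=="gauge":
            for z in(.068,.081):
                v,u=np.nonzero(q["mask"]); X=c.plane(np.c_[u,v],[0,0,1],z)[:,:2]
                print("   rect at",z,cv2.minAreaRect(X.astype(np.float32)))
        if th=="stand":
            for z0,z1 in((.06,.07),(.07,.2)):
                B=P[(P[:,2]>z0)&(P[:,2]<z1)]; print("   stand",z0,len(B), cv2.minAreaRect(B[:,:2].astype(np.float32)) if len(B)>5 else None)
for nm,c in C.items(): print(nm,"cabinet/min z of high stuff", np.percentile(c.cloud(c.z>0)[:,2],[50,90,99]))
E
python3 b.py
```

```text
scene yel 34 [260.9368 129.4526] [np.float64(261.0), np.float64(129.5)] [260.89 129.41] z=.073: [0.8331 0.2022 0.073 ] [0.7187 0.1011 0.1982]
scene yel 70 [219.2993 188.5255] [np.float64(219.0), np.float64(188.5)] [219.28 188.53] z=.073: [0.5896 0.1225 0.073 ] [0.592  0.1225 0.0713]
scene yel 73 [246.5571 204.6071] [np.float64(246.5), np.float64(204.5)] [246.54 204.68] z=.073: [0.5993 0.036  0.073 ] [0.6003 0.0378 0.0716]
top yel 109 [254.875  198.9602] [np.float64(255.0), np.float64(199.0)] [254.83 199.03] z=.073: [0.601  0.0357 0.073 ] [0.6015 0.0361 0.0732]
top yel 109 [225.8483 211.6798] [np.float64(226.0), np.float64(212.0)] [225.84 211.68] z=.073: [0.591  0.1224 0.073 ] [0.5919 0.1225 0.0732]
lid n [0.9574 0.0937 0.2732] elev 15.857597946677151 yaw 5.5910729206789025 rms 0.0006862781013880032 612 ring: [0.7202 0.0949 0.1952]
gauge scene 0.86 740 [172.8, 228.3] lo [0.4283 0.0541 0.0537] hi [0.4549 0.2085 0.0814]
   rect at 0.068 ((0.4420892596244812, 0.13460469245910645), (0.03481065481901169, 0.17551162838935852), 0.4824677109718323)
   rect at 0.081 ((0.4374461770057678, 0.125
[... 1091 characters left out ...]
25.131938934326172)
pepper_mill scene 0.6 1123 [318.6, 234.0] lo [ 0.5937 -0.1811  0.0583] hi [ 0.6317 -0.1363  0.1982]
pepper_mill top 0.79 597 [322.0, 164.0] lo [ 0.5965 -0.179   0.0611] hi [ 0.6451 -0.1291  0.2024]
cup scene 0.7 497 [353.6, 210.0] lo [ 0.7192 -0.1863  0.0526] hi [ 0.7851 -0.1368  0.1092]
spice_jar scene 0.73 579 [336.8, 203.8] lo [ 0.6541 -0.1724  0.0632] hi [ 0.7074 -0.128   0.1645]
press scene 0.66 9089 [257.1, 159.7] lo [ 0.563  -0.0127  0.0679] hi [0.7618 0.1959 0.2869]
press top 0.91 3254 [234.3, 195.6] lo [ 0.5612 -0.0196  0.0672] hi [0.6803 0.2128 0.0912]
scene cabinet/min z of high stuff [0.0542 0.3444 0.5909]
top cabinet/min z of high stuff [0.0563 1.001  1.0411]
```

```bash
python3 -c "
import cv2
a=cv2.imread('pics/scene0.png')[250:320,215:305];cv2.imwrite('pics/c1.png',cv2.resize(a,(720,560),interpolation=cv2.INTER_CUBIC))"
```

```text
(no output)
```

View pics/c1.png

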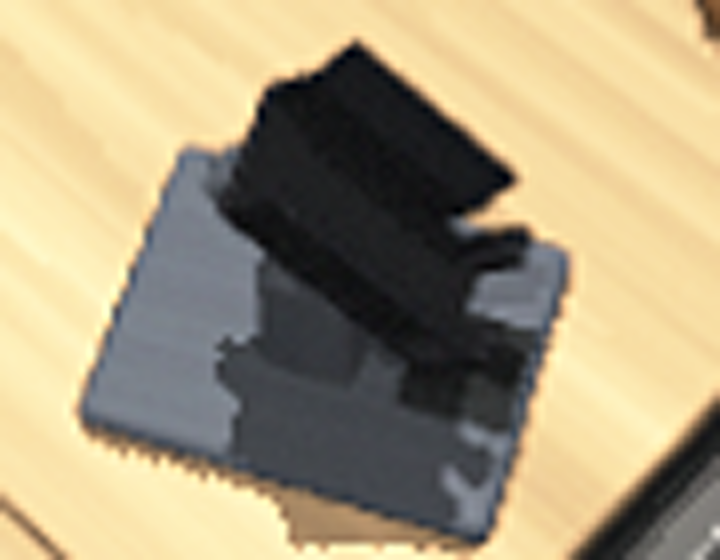

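The crop shows the trough's high end at upper left (world +y side) and the notched end plate at lower right, so stand +x points to about 115° in world. Next I'll refine the ring, gauge and trough, and check reachability.

```bash
cat > c.py <<'E'
from h import *
np.set_printoptions(precision=4,suppress=True)
C={n:Cam(n) for n in("scene","top")}
c=C["scene"]; I=c.im.astype(float)
yy,xx=np.mgrid[:384,:512]
w=np.clip((I[...,0]+I[...,1])/2-I[...,2]-12,0,None)*((abs(xx-261)<9)&(abs(yy-130)<9))
v,u=np.nonzero(w>8); print("ring pix",(w*xx).sum()/w.sum(),(w*yy).sum()/w.sum(),u.min(),u.max(),v.min(),v.max())
el=cv2.fitEllipse(cv2.convexHull(np.c_[u,v].astype(np.float32))); print("ellipse",el)
n=np.array([.9574,.0937,.2732]); X=c.plane([el[0],[(w*xx).sum()/w.sum(),(w*yy).sum()/w.sum()]],n,n@np.array([.7202,.0949,.1952])); print("upper ring",X)
# gauge: brightness along axis
for nm,c in C.items():
    m=np.load(f"m_gauge_{nm}.npy"); v,u=np.nonzero(m); X=c.plane(np.c_[u,v],[0,0,1],.081 if nm=="top" else .075)
    g=c.im.astype(float).mean(2)[m]
    b=((X[:,1]-.04)//.006).astype(int)
    print(nm,[(round(.043+.006*k,3),int(g[b==k].mean()),round(X[b==k,0].mean(),4),int((b==k).sum())) for k in np.unique(b)])
# trough
ex=np.array([np.cos(np.radians(115.3)),np.sin(np.radians(115.3)),0]); ey=np.cross([0,0,1],ex); o=np.array([.4516,-.1324,.055])
for nm,c in C.items():
    P=c.cloud(np.load(f"m_stand_{nm}.npy"))-o; x,y,z=P@ex,P@ey,P[:,2]; k=z>.016
    a,q=(x+z)/2**.5,(z-x)/2**.5
    print(nm,"a",np.percentile(a[k],[1,5,50,95,99]),"y",np.percentile(y[k],[1,99]))
    for y0 in np.arange(-.032,.032,.004):
        s=k&(y>=y0)&(y<y0+.004)
        if s.sum()>4: print("  y%+.3f"%(y0+.002),s.sum(),"q",np.percentile(q[s],[5,25,50,75,95]),"a",np.percentile(a[s],[3,97]))
E
python3 c.py
```

```text
ring pix 260.9661954517517 129.42071296865396 256 266 126 134
ellipse ((260.8637390136719, 129.47848510742188), (5.7375874519348145, 12.43523120880127), 130.0659637451172)
upper ring [[0.7191 0.1005 0.1972]
 [0.719  0.1001 0.1976]]
scene [(np.float64(0.043), 78, np.float64(0.4373), 12), (np.float64(0.049), 72, np.float64(0.4375), 25), (np.float64(0.055), 88, np.float64(0.4389), 31), (np.float64(0.061), 150, np.float64(0.4398), 33), (np.float64(0.067), 153, np.float64(0.4394), 32), (np.float64(0.073), 155, np.float64(0.4398), 33), (np.float64(0.079), 158, np.float64(0.4397), 34), (np.float64(0.085), 156, np.float64(0.4402), 32), (np.float64(0.091), 156, np.float64(0.4401), 32), (np.float64(0.097), 153, np.float64(0.4404), 30), (np.float64(0.103), 147, np.float64(0.4403), 31), (np.float64(0.109), 149, np.float64(0.439), 31), (np.float64(0.115), 126, np.float64(0.4399), 29), (np.float64(0.121), 98, np.float64(0.4397), 31), (np.float64(0.127), 94, np.float64(0.4387), 28), (np.float64(0.133), 105, np.float64(0.4392), 31), (np.float64(0.139), 103, np.float64(0.44), 27), (np.float64(0.145),
[... 3316 characters left out ...]

  y-0.014 39 q [0.0169 0.052  0.0534 0.0541 0.067 ] a [0.0084 0.0792]
  y-0.010 42 q [0.0139 0.0515 0.0527 0.0534 0.0617] a [0.0091 0.0783]
  y-0.006 31 q [0.0392 0.0512 0.053  0.0538 0.0565] a [0.0086 0.0791]
  y-0.002 32 q [0.0365 0.0503 0.0526 0.0534 0.0562] a [0.0053 0.0794]
  y+0.002 31 q [0.0382 0.051  0.053  0.0542 0.0567] a [0.0083 0.079 ]
  y+0.006 38 q [0.0111 0.0517 0.0526 0.0541 0.057 ] a [0.0063 0.08  ]
  y+0.010 45 q [0.0175 0.0525 0.0538 0.0573 0.0683] a [0.0082 0.0794]
  y+0.014 35 q [0.0135 0.0529 0.0576 0.0694 0.072 ] a [0.0079 0.0808]
  y+0.018 32 q [0.0567 0.0712 0.0733 0.0771 0.0783] a [0.0122 0.0808]
  y+0.022 22 q [0.0772 0.0785 0.0792 0.0801 0.0816] a [0.0231 0.0793]
```

```bash
cat > g.py <<'E'
from h import *
np.set_printoptions(precision=4,suppress=True)
Z=np.array([0,0,1.]); nz=lambda v:np.array(v,float)/np.linalg.norm(v)
G0=np.array([.4433,.121,.068]); GX=nz([-.018,1,0])
RING=np.array([.719,.1003,.1974]); e,w=np.radians(15.8),np.radians(6.0)
N=np.array([np.cos(e)*np.cos(w),np.cos(e)*np.sin(w),np.sin(e)])
th=np.radians(115.3); EX=np.array([np.cos(th),np.sin(th),0]); EY=np.cross(Z,EX)
O=np.array([.4516,-.1324,.055]); SEAT=O+.0065*EX+.0991*Z; SX=nz(-EX-Z)
RL=np.array([.5905,.1225,.073]); RR=np.array([.6003,.0358,.073])
def rot(x,z): # tool axes
    x,z=nz(x),nz(z); return R.from_matrix(np.c_[x,np.cross(z,x),z]).as_rotvec()
def perp(g,gx,s,toolz,d,gp=-.035):
    "TCP pose for gauge origin g, axis gx, gripped across at gauge x=gp"
    return g+gp*gx+d*nz(toolz),rot(s*gx,toolz)
def down(gx): return nz(-Z+(Z@gx)*gx)
def coax(g,gx,side,gp=-.026): # tool y = side
    return g+gp*gx,rot(np.cross(side,gx),gx)
E
cat > d.py <<'E'
from g import *
d=.0105
for s in(1,-1):
    print("s",s)
    for nm,g,gx in(("pick",G0,GX),("pickhi",G0+.12*Z,GX),("lid0",RING-.145*N,N),("lid",RING-.09*N,N),("stand",SEAT,SX),("standhi",SEAT+.1*nz(Z-EX),SX)):
        print(nm,perp(g,gx,s,down(gx),d)[0],ctrl.ik(*perp(g,gx,s,down(gx),d)))
for s in(1,-1):
    print("coax",s,ctrl.ik(*coax(SEAT,SX,s*EY)),ctrl.ik(*coax(SEAT-.1*SX,SX,s*EY)))
    for a in range(-180,180,45):
        y=np.array([np.cos(np.radians(a)),np.sin(np.radians(a)),0])
        if s>0: print("  down",a,ctrl.ik(*coax(RL+.105*Z,-Z,y)),ctrl.ik(*coax(RR+.15*Z,-Z,y)))
E
python3 d.py
```

```text
s 1
pick [0.4439 0.086  0.0575] [-0.0715  0.4405  1.8115 -0.      0.8896 -0.0895]
pickhi [0.4439 0.086  0.1775] [-0.0715  0.2636  1.6457 -0.      1.2323 -0.0895]
lid0 [0.5496 0.0825 0.1383] [-0.089   0.3781  1.6348  0.0693  0.859   1.339 ]
lid [0.6022 0.088  0.1533] [-0.0695  0.4417  1.4708  0.0577  0.958   1.3698]
stand [ 0.4351 -0.0974  0.1714] [-0.6778  0.5538  1.424   0.3298  1.8802  2.0049]
standhi [ 0.4653 -0.1614  0.2421] [-0.7272  0.575   1.153   0.3329  2.1318  2.0448]
s -1
pick [0.4439 0.086  0.0575] None
pickhi [0.4439 0.086  0.1775] None
lid0 [0.5496 0.0825 0.1383] [-0.089   0.3781  1.6348  0.0693  0.859  -1.8026]
lid [0.6022 0.088  0.1533] [-0.0695  0.4417  1.4708  0.0577  0.958  -1.7718]
stand [ 0.4351 -0.0974  0.1714] [-0.6778  0.5538  1.424   0.3298  1.8802 -1.1367]
standhi [ 0.4653 -0.1614  0.2421] [-0.7272  0.575   1.153   0.3329  2.1318 -1.0968]
coax 1 None None
  down -180 None None
  down -135 [ 0.0085  0.4935  1.1894 -0.      1.4587  2.3647] [-0.1371  0.462   1.1128 -0.      1.5668  2.2191]
  down -90 [ 0.0085  0.4935  1.1894 -0.      1.4587  1.5793] [-0.1371  0.462   1.1128 -0.      1.5668  1.4337]
  down -45 [ 0.0085  0.4935  1.1894 -0.      1.4587  0.7939] [-0.1371  0.462   1.1128 -0.      1.5668  0.6483]
  down 0 [ 0.0085  0.4935  1.1894 -0.      1.4587  0.0085] [-0.1371  0.462   1.1128 -0.      1.5668 -0.1371]
  down 45 [ 0.0085  0.4935  1.1894 -0.      1.4587 -0.7769] [-0.1371  0.462   1.1128 -0.      1.5668 -0.9225]
  down 90 [ 0.0085  0.4935  1.1894 -0.      1.4587 -1.5623] [-0.1371  0.462   1.1128  0.      1.5668 -1.7079]
  down 135 [ 0.0085  0.4935  1.1894 -0.      1.4587 -2.3477] [-0.1371  0.462   1.1128 -0.      1.5668 -2.4933]
coax -1 [-0.1761  0.2505  1.9775 -1.0779  0.7133  0.1655] [ 0.0034  0.1056  1.8918 -0.8891  0.9695  0.0237]
```

```bash
cat > e.py <<'E'
from g import *
d=.0105
ctrl.move_pose(*perp(G0+.1*Z,GX,1,-Z,d))
print(ctrl.sense()["time"])
print("hit",ctrl.servo_line(perp(G0,GX,1,-Z,d)[0],feed=.08,guard=8))
ctrl.gripper_close()
s=ctrl.sense(); print(s["time"],s["tcp_pos"],s["grip_width"],s["finger_force"],s["ft_force"])
ctrl.servo_line(perp(G0+.1*Z,GX,1,-Z,d)[0],feed=.15)
ctrl.move_pose(*perp(RING-.145*N,N,1,down(N),d))
ctrl.sleep(.3)
s=ctrl.sense(); print(s["time"],s["tcp_pos"],s["grip_width"],s["finger_force"],s["ft_force"])
c=Cam("scene"); c.save("pics/s1.png")
print(c.pix([RING,RING-.04*N,RING-.145*N]), ctrl.pinpoint("scene","gauge_tip"),ctrl.pinpoint("scene","upper_ring"))
m=ctrl.cut_out("scene","gauge"); 
if m:
    P=c.cloud(m[0]["mask"]); g=RING-.145*N; print(m[0]["confidence"],len(P),"along N",np.percentile((P-g)@N,[1,5,95,99]),"lat",np.percentile((P-g)@nz(np.cross(Z,N)),[5,50,95]),"up",np.percentile(-(P-g)@down(N),[5,50,95]))
cv2.imwrite("pics/s1c.png",cv2.resize(c.im[90:240,170:370,::-1],(800,600),interpolation=2))
E
python3 e.py
```

```text
4.0
hit False
5.9833 [0.4442 0.086  0.0578] 0.024834335641228975 59.694315791130066 [-0.6985  0.0608  5.4163]
8.3833 [0.5496 0.0825 0.1383] 0.024846030751916885 58.866761326789856 [ 0.6999  0.0375 -1.5807]
[[260.8922 129.4492]
 [251.2036 141.2697]
 [224.4209 174.0561]] [] [{'point': [264.5, 132.0], 'confidence': 0.71}, {'point': [250.4, 207.3], 'confidence': 0.71}]
0.87 593 along N [-0.0676 -0.066   0.083   0.0972] lat [-0.0144 -0.005   0.0093] up [-0.008   0.01    0.0132]
```

View pics/s1c.png

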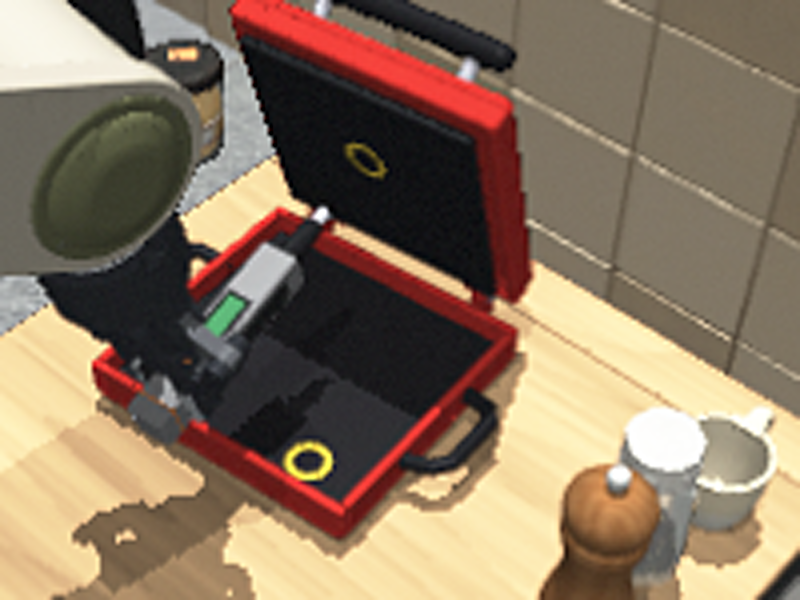

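The tip shows at (250,143), within 1 px of the prediction (the bright foot's centre sits 5 mm behind its end). I'll press on the lid now, in small force-monitored steps.

```bash
cat > press.py <<'E'
from g import *
def press(p,n,target,maxd,step=.0008,feed=.02):
    "push TCP from p along n until force target reached; returns depth"
    ctrl.sleep(.3); f0=np.mean([(ctrl.sense()["ft_force"],ctrl.sleep(.02))[0] for _ in range(5)],0); log=[]; x=0
    while x<maxd:
        x+=step; ctrl.servo_line(p+x*n,feed=feed); 
        f=-(np.array(ctrl.sense()["ft_force"])-f0)@n; log.append((round(x*1e3,1),round(f,2)))
        if f>target:
            ctrl.sleep(.1); f=np.mean([(-(np.array(ctrl.sense()["ft_force"])-f0)@n,ctrl.sleep(.02))[0] for _ in range(4)])
            if f>target: break
    print(log,"final",round(f,2)); return x,f0
E
cat > f.py <<'E'
from press import *
d=.0105; p0,r=perp(RING-.145*N,N,1,down(N),d)
p=p0+.034*N; ctrl.servo_line(p,feed=.08)
x,f0=press(p,N,4.0,.028)
for _ in range(5):
    ctrl.sleep(.25); print(-(np.array(ctrl.sense()["ft_force"])-f0)@N)
c=Cam("scene"); c.save("pics/s2.png"); cv2.imwrite("pics/s2c.png",cv2.resize(c.im[90:190,200:333,::-1],(798,600),interpolation=2))
np.save("x.npy",x); s=ctrl.sense(); print(s["time"],s["tcp_pos"],p+x*N)
E
python3 f.py
```

```text
[(0.8, np.float64(-0.57)), (1.6, np.float64(-0.52)), (2.4, np.float64(0.58)), (3.2, np.float64(-0.24)), (4.0, np.float64(-0.25)), (4.8, np.float64(0.05)), (5.6, np.float64(0.32)), (6.4, np.float64(-0.41)), (7.2, np.float64(-0.28)), (8.0, np.float64(0.47)), (8.8, np.float64(1.49)), (9.6, np.float64(2.37)), (10.4, np.float64(1.92)), (11.2, np.float64(2.11)), (12.0, np.float64(1.32)), (12.8, np.float64(2.93)), (13.6, np.float64(1.31)), (14.4, np.float64(2.6)), (15.2, np.float64(1.28)), (16.0, np.float64(2.37)), (16.8, np.float64(1.95)), (17.6, np.float64(2.68)), (18.4, np.float64(2.35)), (19.2, np.float64(2.63)), (20.0, np.float64(3.31)), (20.8, np.float64(2.93)), (21.6, np.float64(3.06)), (22.4, np.float64(3.86)), (23.2, np.float64(4.53))] final 4.79
4.141641856097015
4.792305028435408
4.5149883859190325
4.5963697687643075
4.479599865311602
18.2583 [0.6043 0.0883 0.1539] [0.6043 0.0882 0.1539]
```

View pics/s2c.png

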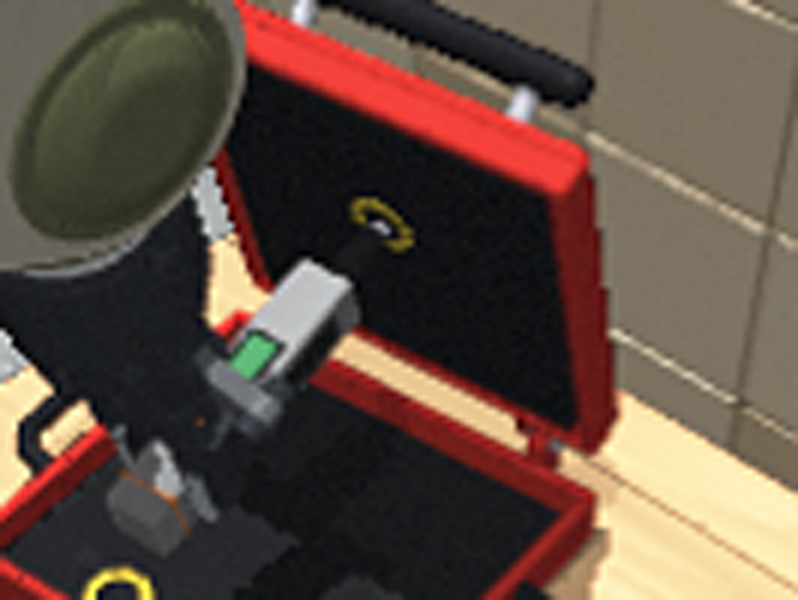

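The press picture shows the foot centred in the ring, with about 4.5 N held for over a second and the lid in place. Now to lay the gauge in the stand.

```bash
cat > i.py <<'E'
from press import *
d=.0105; p0,r=perp(RING-.145*N,N,1,down(N),d); U=nz(Z-EX)
ctrl.servo_line(p0,feed=.12)
ctrl.servo_line([.46,.06,.30],feed=.2)
P=lambda q,a:perp(SEAT+q*U-a*SX,SX,1,-U,d)
ctrl.move_pose(P(.09,.02)[0]+.04*Z,P(.09,.02)[1])
ctrl.servo_line(P(.06,.005)[0],feed=.12)
c=Cam("scene"); c.save("pics/s3.png"); print("tip exp",c.pix([SEAT+.06*U+.1*SX]))
ctrl.sleep(.2); f0=np.array(ctrl.sense()["ft_force"])
print("hit",ctrl.servo_line(P(.0,.005)[0],feed=.04,guard=5))
s=ctrl.sense(); t=np.array(s["tcp_pos"]); print("rest q",(t-P(0,.005)[0])@U,"f",np.array(s["ft_force"])-f0,s["time"])
print("hit",ctrl.servo_line(t+.009*SX,feed=.02,guard=5))
s=ctrl.sense(); t=np.array(s["tcp_pos"]); print("axial vs seat",(t-P(0,0)[0])@SX,"f",np.array(s["ft_force"])-f0,s["time"])
c=Cam("scene"); c.save("pics/s4.png"); cv2.imwrite("pics/s4c.png",cv2.resize(c.im[210:330,190:350,::-1],(800,600),interpolation=2))
E
python3 i.py
```

```text
tip exp [[309.7964 291.2079]]
hit True
rest q 0.0005409809182321888 f [ 0.1218 -2.1349  7.484 ] 23.3167
hit True
axial vs seat -0.0003525275644889515 f [-0.4873  0.4809  6.6081] 23.6583
```

View pics/s4c.png

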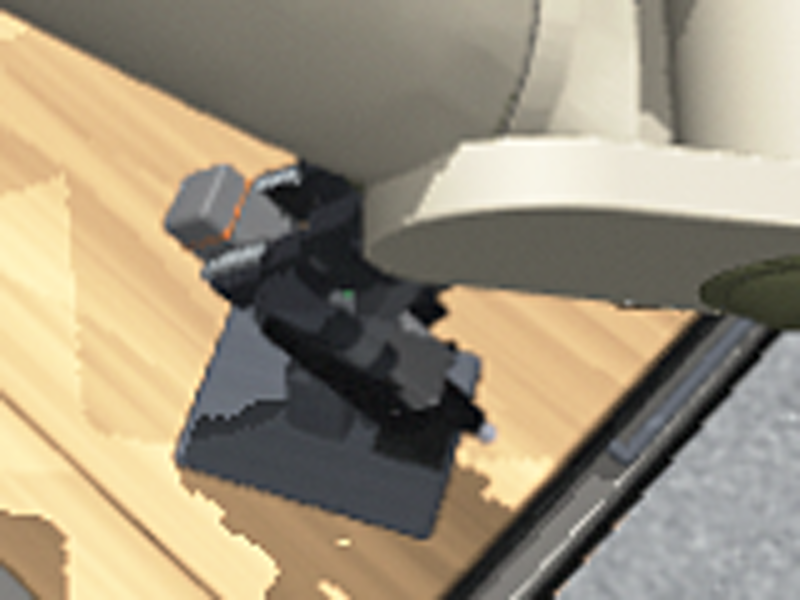

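The gauge lies in the trough with its nose through the notch, and it stopped within 0.5 mm of the measured seat. Releasing and backing off.

```bash
cat > j.py <<'E'
from press import *
U=nz(Z-EX)
ctrl.open_gripper(); t=np.array(ctrl.sense()["tcp_pos"])
ctrl.servo_line(t+.11*U,feed=.15)
ctrl.servo_line(t+.11*U+np.array([-.05,.0,.1]),feed=.2)
p,r=coax(SEAT-.10*SX,SX,-EY)
ctrl.move_pose(p+.02*Z,r)
ctrl.sleep(.2); s=ctrl.sense(); print(s["time"],s["tcp_pos"],s["ft_force"])
c=Cam("scene"); c.save("pics/s5.png")
tip=c.pix([SEAT+.100*SX]); print("tip exp",tip,"seat",c.pix([SEAT,SEAT-.065*SX]))
print(ctrl.pinpoint("scene","gauge_tip"))
m=ctrl.cut_out("scene","gauge")
if m:
    P=c.cloud(m[0]["mask"])-SEAT; print(m[0]["confidence"],len(P),"along",np.percentile(P@SX,[1,5,95,99]),"lat",np.percentile(P@EY,[5,50,95]),"up",np.percentile(P@U,[5,50,95]))
cv2.imwrite("pics/s5c.png",cv2.resize(c.im[210:330,190:350,::-1],(800,600),interpolation=2))
E
python3 j.py
```

```text
27.9333 [ 0.4109 -0.0463  0.2631] [-0.0388  0.0744  0.9712]
tip exp [[286.5324 295.1202]] seat [[252.5664 267.7474]
 [228.2573 248.0005]]
[{'point': [246.1, 182.6], 'confidence': 0.22}]
0.91 1137 along [-0.0651 -0.0643  0.0781  0.1002] lat [-0.0093  0.0061  0.0144] up [-0.0066  0.0116  0.0141]
```

View pics/s5c.png

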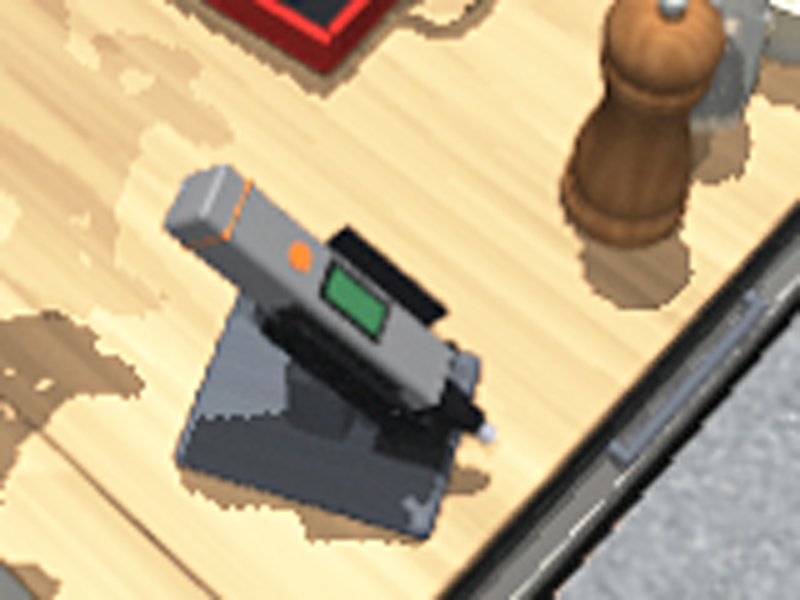

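Home confirmed: tip at (287,297) against an expected (286.5,295). Next I'll take the end-on grasp and read the left ring.

```bash
cat > k.py <<'E'
from press import *
U=nz(Z-EX)
ctrl.servo_line(coax(SEAT-.10*SX,SX,-EY)[0],feed=.15)
print("hit",ctrl.servo_line(coax(SEAT,SX,-EY)[0],feed=.12,guard=8))
ctrl.gripper_close(); s=ctrl.sense(); print(s["time"],s["tcp_pos"],coax(SEAT,SX,-EY)[0],s["grip_width"],s["finger_force"])
t=np.array(s["tcp_pos"])
ctrl.servo_line(t+.05*U,feed=.12)
ctrl.servo_line(t+.05*U+[0,.04,.10],feed=.2)
side=-EY
p,r=coax(RL+(.105+.05)*Z,-Z,side); ctrl.move_pose(p,r)
p=coax(RL+(.105+.005)*Z,-Z,side)[0]; ctrl.servo_line(p,feed=.1)
x,f0=press(p,-Z,3.6,.016)
np.save("x.npy",x)
c=Cam("scene"); c.save("pics/s6.png"); cv2.imwrite("pics/s6c.png",cv2.resize(c.im[130:250,150:310,::-1],(800,600),interpolation=2))
for _ in range(4): ctrl.sleep(.25); print(f0[2]*-1+ctrl.sense()["ft_force"][2])
c=Cam("top"); c.save("pics/t6.png")
print(ctrl.sense()["time"])
E
python3 k.py
```

```text
hit False
29.925 [ 0.4408 -0.1098  0.1727] [ 0.441  -0.1099  0.1725] 0.025712236114889483 58.517889976501465
[(0.8, np.float64(-0.57)), (1.6, np.float64(-0.46)), (2.4, np.float64(-1.01)), (3.2, np.float64(0.25)), (4.0, np.float64(0.56)), (4.8, np.float64(0.09)), (5.6, np.float64(-0.39)), (6.4, np.float64(1.91)), (7.2, np.float64(2.3)), (8.0, np.float64(1.93)), (8.8, np.float64(3.13)), (9.6, np.float64(3.24)), (10.4, np.float64(4.72)), (11.2, np.float64(4.58))] final 3.97
4.985529028373092
3.872647935657296
4.406678456242389
4.648684300573737
38.1167
```

View pics/s6c.png

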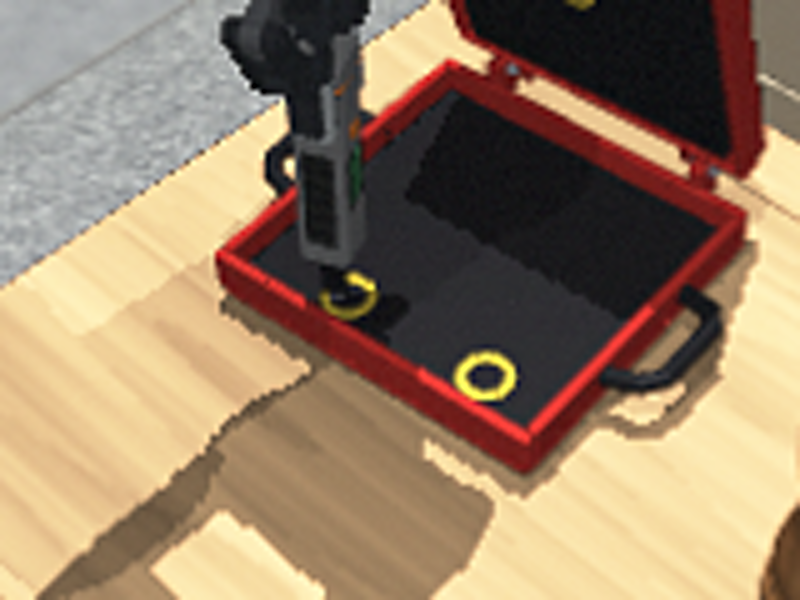

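The foot looks inside the left ring, around (340,293) against a ring centre of (347,294) in the crop. I'll check tilt and offset numerically before lifting.

```bash
cat > l.py <<'E'
from press import *
c=Cam("scene"); print(c.pix([RL,RL+.05*Z,RL+.10*Z])*1-[150,130])
m=ctrl.cut_out("scene","gauge")[0]["mask"]; P=c.cloud(m)
g=c.im.astype(int)[m&(c.z>0)]; P=P[(P[:,2]>.11)&(P[:,2]<.25)]
U_=[]
for z in np.arange(.115,.215,.01):
    q=P[abs(P[:,2]-z)<.005]
    if len(q)>8:
        lo,hi=np.percentile(q@np.c_[EX,EY,Z],[3,97],axis=0); U_.append([z,*lo[:2],*hi[:2],len(q)])
U_=np.array(U_); print(U_); print("EX,EY of ring",RL@EX,RL@EY)
print("slopes deg",[np.degrees(np.polyfit(U_[:,0],U_[:,k],1)[0]) for k in(1,2,3,4)])
s=ctrl.sense(); print(s["tcp_pos"],s["ee_rot"],s["time"])
E
python3 l.py
```

```text
[[69.2594 58.3207]
 [67.8036 44.4579]
 [66.2372 29.4238]]
[[ 0.115  -0.1508 -0.5903 -0.1288 -0.571  34.    ]
 [ 0.125  -0.1508 -0.5917 -0.1269 -0.5707 35.    ]
 [ 0.135  -0.1515 -0.5928 -0.1285 -0.5703 40.    ]
 [ 0.145  -0.1525 -0.5919 -0.1282 -0.5694 38.    ]
 [ 0.155  -0.153  -0.5932 -0.1278 -0.5701 41.    ]
 [ 0.165  -0.1534 -0.5915 -0.1284 -0.5694 41.    ]
 [ 0.175  -0.1535 -0.5899 -0.1301 -0.5704 48.    ]
 [ 0.185  -0.1542 -0.5866 -0.1307 -0.5707 35.    ]
 [ 0.195  -0.1545 -0.5869 -0.1507 -0.5717 14.    ]
 [ 0.205  -0.1544 -0.5848 -0.1521 -0.5675 12.    ]]
EX,EY of ring -0.14160470599669178 -0.5862120838396208
slopes deg [np.float64(-2.6369749461073386), np.float64(4.22971867384792), np.float64(-13.645830922607269), np.float64(0.6743448419526856)]
[0.5905 0.1225 0.1978] [1.681  2.654  0.0001] 38.2167
```

```bash
cat > m.py <<'E'
from press import *
t=np.array(ctrl.sense()["tcp_pos"])   # pressed: foot in ~5 mm
ctrl.servo_line(t+.035*Z,feed=.12); ctrl.sleep(.2)
c=Cam("scene"); c.save("pics/s7.png")
h=.03; e=c.pix([RL+(h+.005)*Z])[0]; print("foot exp",e)
I=c.im.astype(int); mn=I.min(2); x0,y0=int(e[0])-8,int(e[1])-8
print(mn[y0:y0+18,x0:x0+17],x0,y0)
cv2.imwrite("pics/s7c.png",cv2.resize(c.im[130:220,170:290,::-1],(800,600),interpolation=2))
s=ctrl.sense(); print(s["time"],s["tcp_pos"])
E
python3 m.py
```

```text
foot exp [218.2515 178.734 ]
[[ 75  75  78  76  78  78  76  76  70  60  53  39  40  39  39  39  41]
 [ 76  74  74  78  76  76  74  74  71  59  41  37  40  39  38  39  40]
 [ 26  52  66  77  72  75  74  78  73  45  38  38  40  38  40  42  38]
 [ 22  36  30  18  25  55  60  79  71  40  38  38  39  39  38  40  38]
 [ 37  39  34  19  15  17  18  16  21  39  38  39  36  40  39  38  39]
 [ 39  40  37  17  16  17  20  18  22  40  40  40  39  40  41  40  39]
 [ 39  40  37  23  16  20  14  18  23  40  39  40  38  39  38  40  40]
 [ 39  39  37  23  17  13  15  18  18  41  41  39  41  40  40  42  41]
 [ 36  39  43  26  16  17  16  19  31  40  41  40  39  40  40  43  39]
 [ 40  39  42  41  35  39  37  38  40  42  41  39  41  39  39  39  38]
 [ 40  41  39  43  72  95  95  84  38  41  40  40  39  40  41  40  42]
 [ 39  40  38  41  70 111 110  95  38  37  40  39  41  41  37  39  39]
 [ 40  39  40  38  37  56  51  34  40  39  37  38  38  39  39  41  40]
 [ 40  39  37  39  36  36  39  36  36  33  36  35  37  40  38  39  38]
 [ 41  38  40  41  38  38  34  46  49  46  47  51  43  32  38  38  40]
 [ 40  39  38  39  35  37  47  61  62  61  74  73  58  42  43  35  39]
 [ 39  41  38  36  44  54  73  90  59  50  57  73  83  58  58  30  37]
 [ 32  40  38  35  52  87  79  36  24  28  26  38  53  77  88  42  36]] 210 170
38.9083 [0.5902 0.1225 0.2319]
```

View pics/s7c.png

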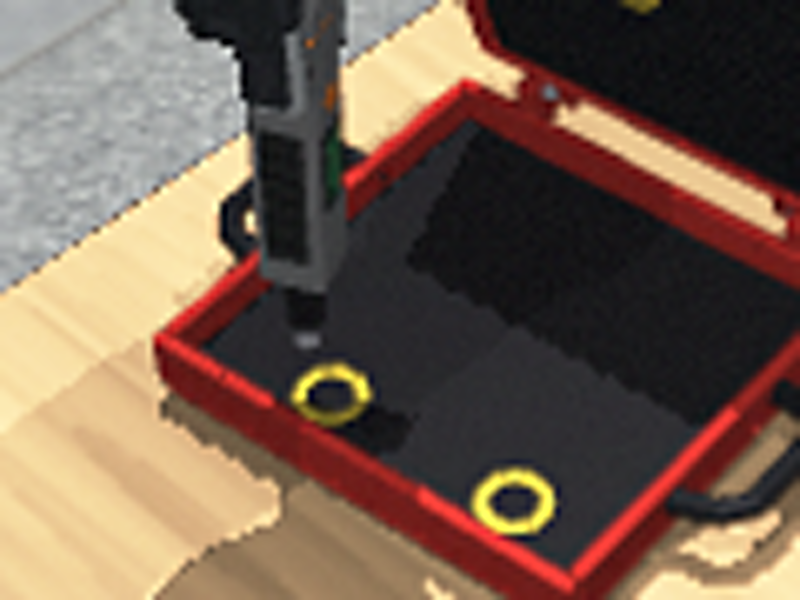

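```bash
cat > n.py <<'E'
from press import *
c=Cam("scene"); I=c.im.astype(float).min(2)
w=np.clip(I[178:184,212:220]-45,0,None); yy,xx=np.mgrid[178:184,212:220]; f=[(w*xx).sum()/w.sum(),(w*yy).sum()/w.sum()]
for z in(.105,.107,.109):
    a=c.plane([f],[0,0,1],z)[0]; r=c.plane([[219.2,188.5]],[0,0,1],.073)[0]
    print(f,a,"off from ring",(a-r)[:2],"EX",(a-r)@EX,"EY",(a-r)@EY)
E
python3 n.py
```

```text
[np.float64(215.6042944785276), np.float64(180.46932515337423)] [0.5839 0.1252 0.105 ] off from ring [-0.0061  0.003 ] EX 0.005367093826194026 EY 0.004224257396944189
[np.float64(215.6042944785276), np.float64(180.46932515337423)] [0.5827 0.1237 0.107 ] off from ring [-0.0073  0.0016] EX 0.004521166111298683 EY 0.005925963804260305
[np.float64(215.6042944785276), np.float64(180.46932515337423)] [0.5815 0.1222 0.109 ] off from ring [-0.0085  0.0001] EX 0.00367523839640339 EY 0.007627670211576399
```

The numbers put the tip about 6–7 mm off the ring centre, because the gauge sits roughly 2.4° tilted in this grip. That's marginal, so I'll redo the left reading with the offset corrected and then do the right.

```bash
cat > o.py <<'E'
from press import *
D=-(.005*EX+.0033*EY); side=-EY
ctrl.sleep(.1)
def foot(c,ring,ringpix):
    e=c.pix([ring+.034*Z])[0].astype(int); I=c.im.astype(int); s=(I.max(2)-I.min(2)); I=I.min(2).astype(float)
    ys,xs=slice(e[1]-2,e[1]+6),slice(e[0]-5,e[0]+6); w=np.clip(I[ys,xs]-48,0,None)*(s[ys,xs]<25)
    w*=1.0; k,l,st,_=cv2.connectedComponentsWithStats((w>0).astype(np.uint8)); print(st[1:].tolist())
    yy,xx=np.mgrid[ys,xs]; f=[(w*xx).sum()/w.sum(),(w*yy).sum()/w.sum()]
    o=c.plane([f],Z,.1055)[0]-c.plane([ringpix],Z,.073)[0]; print("foot",f,"off",o[:2])
for ring,px in((RL,[219.2,188.5]),(RR,[246.5,204.6])):
    g=ring+D
    if ring is RR: ctrl.servo_line(coax(g+(.105+.034)*Z,-Z,side)[0],feed=.15)
    else: ctrl.servo_line(coax(g+(.105+.034-.0055+.0055)*Z,-Z,side)[0],feed=.1)
    ctrl.sleep(.15); foot(Cam("scene"),ring,px)
    p=coax(g+(.105+.0005)*Z,-Z,side)[0]; ctrl.servo_line(p,feed=.1)
    x,f0=press(p,-Z,3.6,.011)
    ctrl.sleep(.9); print("hold",ctrl.sense()["ft_force"][2]-f0[2])
    c=Cam("scene"); c.save(f"pics/p{px[0]}.png")
    t=np.array(ctrl.sense()["tcp_pos"]); ctrl.servo_line(t+.04*Z,feed=.12); print(ctrl.sense()["time"])
a,b=[cv2.imread(f"pics/p{v}.png")[140:240,180:280] for v in(219.2,246.5)]
cv2.imwrite("pics/p.png",cv2.resize(np.hstack([a,b]),(800,400),interpolation=2))
E
python3 o.py
```

```text
[[3, 0, 4, 3, 10]]
foot [np.float64(217.86646884272997), np.float64(178.19881305637983)] off [0.0026 0.0042]
[(0.8, np.float64(0.53)), (1.6, np.float64(0.75)), (2.4, np.float64(2.07)), (3.2, np.float64(3.37)), (4.0, np.float64(3.66)), (4.8, np.float64(4.04))] final 4.01
hold 3.8060108315694245
43.6417
[[3, 0, 4, 3, 11]]
foot [np.float64(245.864161849711), np.float64(194.02890173410404)] off [0.0033 0.0045]
[(0.8, np.float64(0.58)), (1.6, np.float64(1.16)), (2.4, np.float64(1.97)), (3.2, np.float64(2.27)), (4.0, np.float64(2.95)), (4.8, np.float64(3.21)), (5.6, np.float64(4.73)), (6.4, np.float64(4.83))] final 4.78
hold 4.181712418701032
49.2083
```

View pics/p.png

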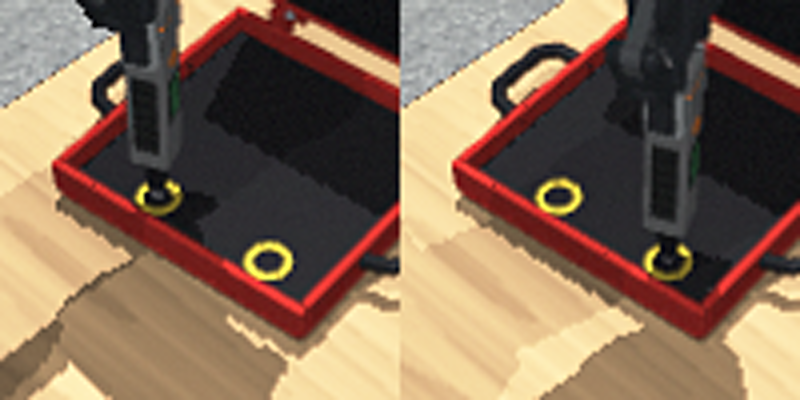

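Both lower readings look centred, at about 4 N held for around a second. Now I'll return the gauge to the stand.

```bash
cat > q.py <<'E'
from press import *
U=nz(Z-EX); T=np.array([.4408,-.1098,.1727]); r=coax(SEAT,SX,-EY)[1]
t=np.array(ctrl.sense()["tcp_pos"]); ctrl.servo_line(t+.06*Z+[-.06,0,0],feed=.2)
ctrl.move_pose(T+.07*U+[0,.03,.07],r)
ctrl.servo_line(T+.05*U-.006*SX,feed=.15)
ctrl.sleep(.15)
print("hit",ctrl.servo_line(T-.006*SX,feed=.04,guard=5))
t=np.array(ctrl.sense()["tcp_pos"]); print("q left",(t-T)@U)
print("hit",ctrl.servo_line(t+.009*SX,feed=.02,guard=5))
s=ctrl.sense(); t=np.array(s["tcp_pos"]); print("axial",(t-T)@SX,"q",(t-T)@U,s["time"])
ctrl.open_gripper(); ctrl.sleep(.2)
ctrl.servo_line(t-.12*SX,feed=.15)
ctrl.servo_line(t-.12*SX+[-.02,.06,.1],feed=.2); ctrl.sleep(.2)
c=Cam("scene"); m=ctrl.cut_out("scene","gauge")
P=c.cloud(m[0]["mask"])-SEAT; print(len(P),"along",np.percentile(P@SX,[1,5,95,99]),"lat",np.percentile(P@EY,[5,50,95]),"up",np.percentile(P@U,[5,50,95]))
print(ctrl.sense()["time"],ctrl.pinpoint("scene","lid_edge"))
cv2.imwrite("pics/z.png",cv2.resize(c.im[90:330,170:390,::-1],(550,600),interpolation=2))
E
python3 q.py
```

```text
hit True
q left 0.0038874114632698933
hit True
axial 0.0001560990784366977 q 0.004040107240627879 52.8167
1115 along [-0.065  -0.0643  0.0772  0.0975] lat [-0.0087  0.006   0.0143] up [-0.0065  0.0116  0.0141]
55.625 [{'point': [265.0, 101.7], 'confidence': 0.95}]
```

View pics/z.png

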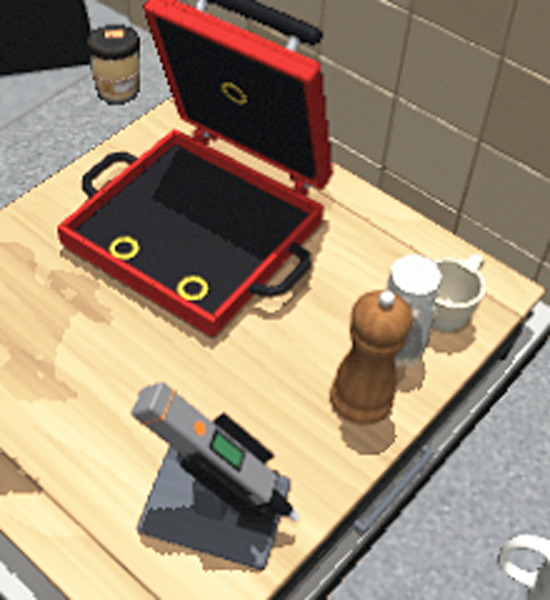

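The gauge lies home with the same depth profile as the first time, the lid edge is still at (265,101.7), and the bystanders are unmoved.

```bash
python3 -c "
from cell import ctrl
print(ctrl.finish_job())"
```

```text
the job is handed in; nothing more can be done
None
```

The job is handed in at about 56 s: all three readings were taken at about 4 to 4.5 N (left ring pressed twice, the first try 6–7 mm off centre), the gauge lies home in its stand, and the lid and bystanders look unmoved; the judge's verdict was not shown.

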